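# Close the tea tray's drain with a slat and push stick

### The arm

A 6-joint arm with a two-finger parallel gripper is mounted at the origin on the work surface. World frame = base frame: x ahead of the robot, y to its left, z up, the work surface at z = 0. Lengths are in m, angles in rad, forces in N, time in s.
With the tool pointing down it reaches from about 0.35 to 0.975 m from the base axis. Payload 4.9 kg.
Tool frame: the origin (TCP) lies between the finger pads; the fingertips stand 17 mm ahead of it and the grasp point (between the pads) lies 2 mm behind it; z points along the fingers, y is the direction in which the jaws open and shut (so a half turn about z gives the same grasp; the last joint's range is limited). The gripper opens to 85 mm and grips with 20 to 120 N. Pads are 22 mm wide; open, the fingers measure 114 mm over their backs; the gripper's body (76 mm by 85 mm) begins 54 mm behind the grasp point. The pads swing forward as they close: fully open they stand 13 mm farther back than shut.
Start: joints at [1.071, 0.053, 1.613, -0, 1.476, -0.119], TCP at [0.232, 0.58, 0.248] pointing down, gripper open.
Joint ranges: [-3.01, 3.01], [-1.01, 2.22], [0.06, 2.58], [-1.02, 4.17], [0.09, 2.62], [-3.14, 3.14]. Speed limits (rad/s): [2.57, 2.57, 3.14, 3.14, 3.14, 3.14].

### API

Orientations are given as a unit quaternion [w, x, y, z].
In Python, from plant import state, grab_frame, camera_model, job_done, find_in, silhouettes, landmark_of gives the robot as it stands.
- The arm moves only by the shell command python3 -m crank 'ROWS'. ROWS is JSON, a list of rows, each an object with "angular": the turn, a rotation vector about the tool's x, y, z each as a share of 5 degrees, from -1 to 1, a list of three; "delta_pos": the shift along the tool's x, y, z each as a share of 3 cm, from -1 to 1, a list of three; "gripper": the opening, from 0 (shut) to 1 (fully open). In form: [{"angular": [ax, ay, az], "delta_pos": [tx, ty, tz], "gripper": gripper}, ...]. A call has 1 to 12 rows; each row shifts and turns the commanded pose from where the row before left it, along the tool's axes as they then stand; what a row does not reach is not made up. A row lasts 1/8 s, in which the tool goes at most 62.5 mm and 10.7 degrees, less where a joint would pass 70% of its speed; a pose out of reach is approached as far as the arm can. A call with a number of a shift or a turn outside -1 to 1 is refused whole. A call with a gripper value outside its range is refused whole. The fingers move at their own pace and stop on an object; the grip force is fixed at half the most. Time passes only in rows, so rows that do not move let the fingers close. It gives the time, the measured TCP pose, the force and the opening at its end, in the units of the state.
- state(): the state, without advancing time (a new reading comes with each control period).
- grab_frame(name): name is "scene" or "top"; returns the picture (384x512x3 uint8, red, green, blue); there is no depth.
- camera_model(name): a dict with "camera_matrix" (3x3 intrinsics, pixels), "rvec" (rotation vector, rad) and "tvec" (3), from world to camera coordinates, as OpenCV has them. Camera axes: x right, y down, z forward; pixel columns grow to the right and rows downward; lengths in m; the calibration is good to about 2 mm. A picture is of the moment at which its call begins. camera_model takes no time and is no camera call.
- job_done(): hands the job in, once; it reports no verdict.
Trained networks look in the newest picture that a camera, given by its name, has taken for a name from the list of things; names that differ only in an ending like _2 or _b are one class to them, and where a whole thing is asked for, a point or a joint stands for the part that bears it (a point fixed in the world has none). Each returns a list of dicts, best first, with "conf" (0 to 1); they miss things now and then, are a little off and sometimes report something else, mostly with a low value. They report only what shows in the picture. A call takes as long as a camera call. They do not tell look-alikes from the thing itself.
- find_in(camera, target): "bbox" ([left, top, right, bottom] in pixels, round what is visible of it).
- silhouettes(camera, target): "mask" (384x512 bool, what is visible of it) and "bbox" ([left, top, right, bottom] in pixels, round what is visible of it).
- landmark_of(camera, target): "pixel" ([column, row] in pixels: a listed point, or the origin of a listed thing).
The state is a dict: "time": time; "joint_pos": joint angles; "joint_vel": joint speeds; "joint_efforts": joint torques, N m; "tool_pos": TCP position; "tool_rot": TCP orientation; "contact_force": force on the tool from outside, world axes, zero at the start; "ft_torque": the same for the moment, N m; "gripper_width": opening from 0.0 (shut) to 1.0 (fully open).
Only numpy, scipy, OpenCV 4.12 (cv2) and the standard library are available. Lean on these libraries where they do the work, as an engineer would, in place of code of your own. Each camera call takes 0.05 s, during which the arm holds its last target.

### The job

Pick up the wooden push stick by its handle and use it to feed the bamboo slat lying in the flared mouth of the tea tray's drain channel along the channel until it meets the hidden rubber stop under the brass cover; press it firmly against the stop for a moment (a clear 10 N or so at the stick) but never push the slat with more than 20 N. Then lay the stick back on its blue mat, flat, handle up and all of it on the mat, and let go. Do not touch the slat with the gripper, and leave the crockery and the tea caddy where they stand.

Things in the scene. Friction and masses are not known exactly. Their poses are not given: they have to be found in the camera images.
- tray: Dark wood tea tray, fixed, 240 x 260 mm, top 45 mm above the table. Origin: on the table below the middle of the channel's mouth, at the tray's edge. Axes: x along the channel in the feeding direction, y across it (deck with cups at +y), z up. It covers x 0 to 240, y -40 to 220 mm. The tray's top is the channel floor.
- mouth (a point): Middle of the channel's mouth, on its floor (tray x 0, y 0, z 45 mm), axes as the tray's. Side walls are 15 mm high. Inner width narrows evenly from 60 mm here to 25 mm at x = 70 mm, then stays 25 mm.
- guides (a point): Where the parallel guides begin, on the floor, tray x = 70 mm. From x = 80 to 140 mm two lips overhang the guides, 15 mm above the floor, with an 11 mm slot between; from 138 to 200 mm a brass cover closes it (tops 20 mm above the floor). A round black sprung shoe in the +y wall at x = 110 mm brakes the slat (about 2 to 6 N, briefly more as the nose meets it) and holds it where it is left.
- endblock: Brass cover, 62 x 47 mm, over the channel's end, with an adjustable stop inside. Origin on the floor's centre line at tray x = 169 mm, axes as the tray's. The stop's rubber face is set anywhere from tray x = 145 to 167 mm: not seen or measured, only felt; it yields 1 mm per 6 N. Slat home: centre at tray x 120 to 142, rear end 95 to 117 mm.
- slat_center (a point): Centre of the loose bamboo drain slat, 50 x 22 x 12 mm (long axis = its x, about along the tray's x), with a red band, about 30 g. It starts lying in the flared mouth, centre 18 to 26 mm in, its rear end near the tray edge, a little off-centre and skewed.
- stick_grip (a point): Centre of the loose push stick's upright handle, a block 36 mm along the stick's x, 22 mm wide (y) and 56 mm tall with a brass band; this point is 28 mm above the stick's flat underside. From the handle's foot a blade runs along +x, 16 mm wide and 8 mm thick, its underside level with the handle's. About 90 g; the centre of mass lies about 25 mm ahead of the handle's centre.
- stick_tip (a point): Middle of the square end of the stick's blade, 158 mm ahead (stick's +x) of the handle's centre line and 4 mm above the underside.
- mat: Blue mat, fixed, 260 (x) x 110 (y) x 3 mm, on which the stick lies at the start, lengthwise, blade to +x. Origin: centre of its underside, on the table.
- cup_a: White teacup, 60 mm across, 42 mm high, on the tray's deck. Bystander. Origin: centre of its underside.
- cup_b: Another such teacup on the deck. Bystander.
- pitcher: White pitcher with a handle, 72 mm across, 75 mm high, on the deck. Bystander.
- caddy: Green round tea caddy, 68 mm across, 85 mm high, on the table to one side (the mat lies on the other side). Bystander. Origin: centre of its underside.
- teapot: Dark clay teapot, 90 mm across, 72 mm high, on the table beyond the tray. Bystander. Origin: centre of its underside.
There are look-alikes about, which are no part of the job. Of the things that look like the part that bears stick_grip, the middle-sized one is meant.

How it is judged:
By the outcome, as a careful person would: the job done as asked, in the order asked, and still so for the second after the job is handed in, with the robot touching nothing.
It also fails if it takes over 72 s, if anything falls off the work surface, if the arm or the gripper's body presses on something with over 40 N, if the wrist force passes 120 N, or if a joint passes its speed limit or range.

## Working session

There is one attempt and no reset: what is moved stays moved. The work goes in short steps, Python scripts to look and compute and a shell command to move; the robot and the scene stay as the last step left them, time stands still between calls to the robot, and variables do not carry over. Pictures are saved under pics/ and viewed, and the job is handed in when it is done.

```bash
mkdir -p pics; ls; python3 - <<'E'
from plant import *
import cv2
for n in ["scene","top"]:
    f=grab_frame(n); cv2.imwrite(f"pics/{n}0.png",cv2.resize(f[:,:,::-1],(800,600),interpolation=cv2.INTER_CUBIC))
    c=camera_model(n); print(n,c)
print(state())
E
```

```text
pics
scene {'camera_matrix': array([[467.4108808 ,   0.        , 250.44538428],
       [  0.        , 467.4108808 , 196.19280397],
       [  0.        ,   0.        ,   1.        ]]), 'rvec': array([ 1.18226027,  2.41416789, -0.87566565]), 'tvec': array([ 0.37395971, -0.25217918,  1.84131104])}
top {'camera_matrix': array([[349.81800069,   0.        , 260.34417567],
       [  0.        , 349.81800069, 191.79857176],
       [  0.        ,   0.        ,   1.        ]]), 'rvec': array([ 2.15089017, -2.16333448,  0.12947154]), 'tvec': array([-0.04151692,  0.52285581,  1.04530495])}
{'time': 0.1, 'joint_pos': array([ 1.07100780e+00,  5.32919568e-02,  1.61414045e+00, -6.06899281e-06,
        1.47598960e+00, -1.18986321e-01]), 'joint_vel': array([ 0.00095232, -0.0003134 , -0.00376475,  0.00048152, -0.00280707,
       -0.00038757]), 'joint_efforts': array([ 4.47018056e-05, -3.94903314e+01, -3.71364427e+01, -1.21089074e-04,
        3.94122937e-03,  1.00517823e-06]), 'tool_pos': array([0.23203164, 0.57976981, 0.24719494]), 'tool_rot': array([-2.75618514e-04,  1.89252402e-01,  9.81928048e-01, -8.72165682e-04]), 'contact_force': array([-0.44747001, -0.30391597, -0.53920754]), 'ft_torque': array([-0.02407109, -0.0037385 ,  0.0767828 ]), 'gripper_width': 0.9979264099752159}
```

View pics/scene0.png

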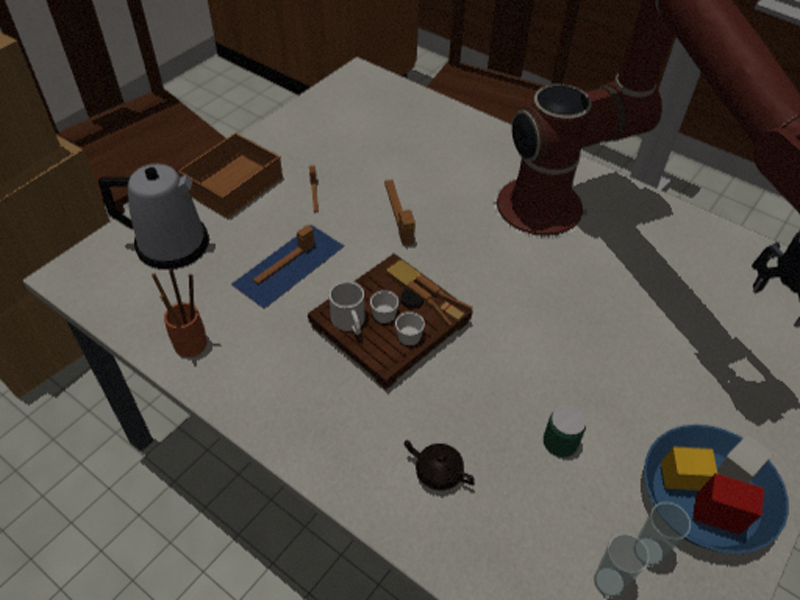

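View pics/top0.png

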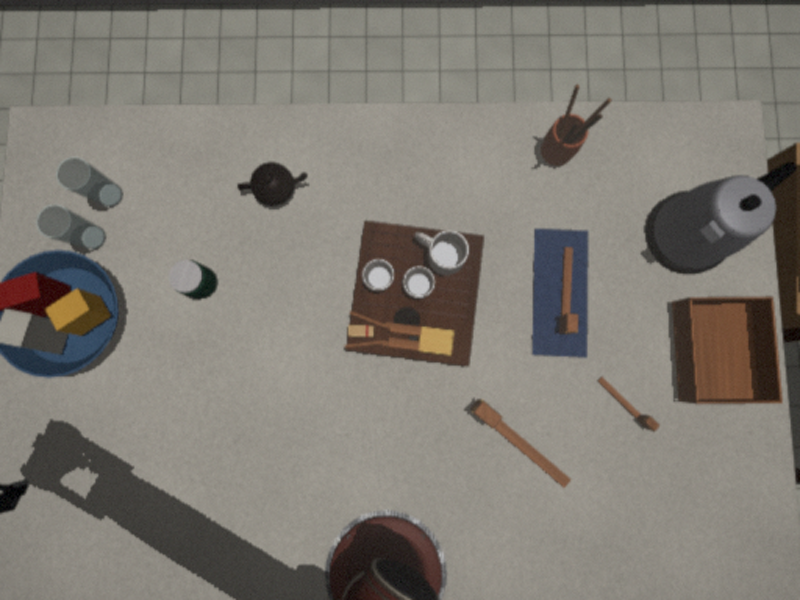

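The three look-alike sticks, in 800x600 pixels:

| Stick | Scene | Top |
|---|---|---|
| On the mat | (285,255) | (568,290) |
| Large | (400,210) | (520,445) |
| Small | (314,185) | (630,405) |

The one on the mat looks middle-sized and fits the text. I'll measure it and confirm with a crop.

```bash
cat > h.py <<'E'
import numpy as np, cv2
from scipy.optimize import least_squares
from plant import *
CM={n:camera_model(n) for n in ("scene","top")}
def proj(n,P):
    c=CM[n]; return cv2.projectPoints(np.asarray(P,float).reshape(-1,1,3),c["rvec"],c["tvec"],c["camera_matrix"],None)[0].reshape(-1,2)
def ray(n,px):
    c=CM[n];R=cv2.Rodrigues(c["rvec"])[0]
    d=R.T@np.linalg.solve(c["camera_matrix"],[px[0],px[1],1.]); o=-R.T@c["tvec"]; return o,d
def atz(n,px,z):
    o,d=ray(n,px); return o+d*(z-o[2])/d[2]
def tri(ps,pt):
    P=[c["camera_matrix"]@np.c_[cv2.Rodrigues(c["rvec"])[0],c["tvec"]] for c in (CM["scene"],CM["top"])]
    X=cv2.triangulatePoints(P[0],P[1],np.float64(ps).reshape(2,1),np.float64(pt).reshape(2,1))[:,0]; X=X[:3]/X[3]
    return X,np.linalg.norm(proj("scene",X)[0]-ps),np.linalg.norm(proj("top",X)[0]-pt)
E
python3 - <<'E'
from h import *
np.set_printoptions(precision=4,suppress=True)
for n in ("scene","top"): cv2.imwrite(f"pics/raw_{n}.png",grab_frame(n)[:,:,::-1])
for t in ["tray","mouth","guides","endblock","slat_center","stick_grip","stick_tip","mat","cup_a","pitcher","caddy"]:
    r={n:landmark_of(n,t)[:3] for n in ("scene","top")}
    for n in r: print(t,n,[(np.round(d["pixel"],1).tolist(),round(d["conf"],2)) for d in r[n]])
    for a in r["scene"]:
        for b in r["top"]:
            X,e1,e2=tri(a["pixel"],b["pixel"])
            if e1+e2<8: print("   ",X,round(e1+e2,1))
print(state()["time"])
a=cv2.imread("pics/raw_top.png")[130:330,330:440]; b=cv2.imread("pics/raw_scene.png")[90:210,140:280]
cv2.imwrite("pics/crop.png",np.hstack([cv2.resize(a,(330,600),interpolation=2),cv2.resize(cv2.copyMakeBorder(b,0,30,0,0,0),(460,600) if 0 else (460,493),interpolation=2).__class__(0) if 0 else cv2.copyMakeBorder(cv2.resize(b,(460,394),interpolation=2),0,206,0,0,0)]))
E
```

```text
tray scene [([291.5, 213.8], 0.97)]
tray top [([224.3, 215.4], 0.91)]
    [ 0.4579  0.0631 -0.0114] 4.3
mouth scene [([297.0, 202.8], 0.84)]
mouth top [([223.9, 212.3], 0.7), ([244.2, 215.1], 0.19)]
    [0.4566 0.069  0.0512] 2.2
guides scene [([195.0, 152.7], 0.72), ([276.9, 193.3], 0.65), ([256.1, 174.2], 0.43)]
guides top [([126.4, 178.9], 0.75), ([243.1, 217.7], 0.58)]
    [ 0.4504 -0.0034  0.0405] 6.8
endblock scene [([255.3, 176.6], 0.56), ([281.5, 306.0], 0.27)]
endblock top [([280.8, 217.9], 0.66)]
    [ 0.4429 -0.1083  0.0472] 1.6
slat_center scene [([289.2, 198.5], 0.49)]
slat_center top [([230.4, 213.5], 0.51)]
    [0.4566 0.0428 0.0537] 1.6
stick_grip scene [([257.2, 147.9], 0.87), ([195.8, 150.7], 0.77), ([200.0, 110.2], 0.5)]
stick_grip top [([307.4, 265.2], 0.9), ([412.2, 270.3], 0.82), ([364.7, 206.8], 0.72)]
    [ 0.3063 -0.1959  0.0281] 6.2
    [ 0.2424 -0.6138 -0.2815] 7.0
    [ 0.4733 -0.3598  0.0438] 0.2
    [ 0.287  -0.5003  0.0385] 2.9
stick_tip scene [([166.0, 183.7], 0.83), ([243.5, 116.8], 0.62), ([205.6, 135.6], 0.58)]
stick_tip top [([360.8, 307.7], 0.85), ([385.1, 240.3], 0.75), ([223.8, 211.1], 0.63)]
    [ 0.1782 -0.3597  0.0059] 7.1
    [ 0.366  -0.4175  0.0109] 5.9
mat scene [([182.9, 169.2], 0.98), ([197.5, 149.5], 0.35)]
mat top [([357.5, 186.6], 0.75)]
    [ 0.5443 -0.3576  0.0046] 3.2
    [ 0.5197 -0.3105  0.1174] 5.8
cup_a scene [([259.9, 215.0], 0.79), ([243.7, 204.4], 0.65)]
cup_a top [([239.3, 178.0], 0.8), ([363.4, 205.7], 0.74), ([269.1, 182.4], 0.62)]
    [0.5685 0.0105 0.0515] 5.2
    [ 0.5534 -0.0735  0.0279] 1.0
pitcher scene [([224.2, 202.1], 0.71)]
pitcher top [([288.4, 164.9], 0.61), ([222.5, 212.2], 0.49)]
    [ 0.5998 -0.1251  0.0472] 3.4
caddy scene [([358.4, 286.9], 0.89)]
caddy top [([129.2, 181.7], 0.96)]
    [ 0.5649  0.3769 -0.0146] 1.1
1.3
```

View pics/crop.png

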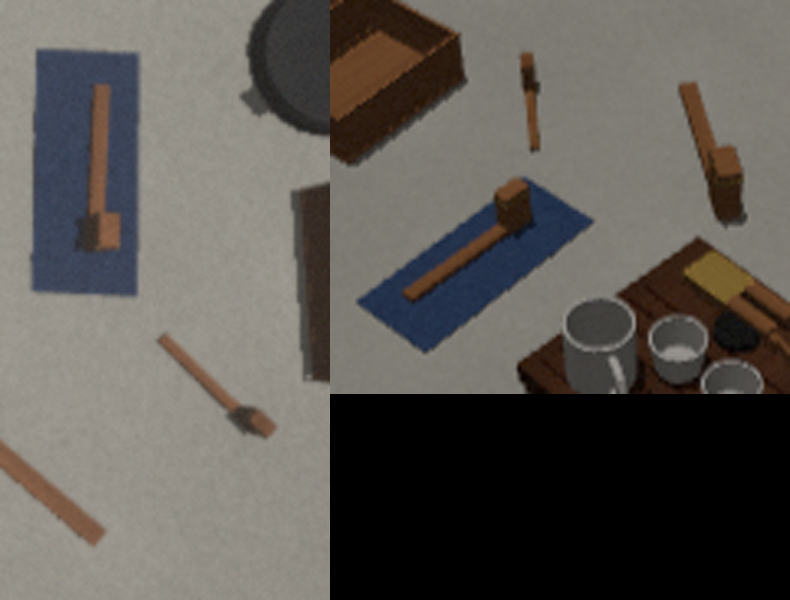

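The crop confirms it. The stick on the mat is 166/245 of the mat's 260 mm length, about 176 mm, which matches the description. The one at lower left is larger and the one at lower right is smaller. Next I'll fit accurate poses from the masks.

```bash
cat > fit.py <<'E'
from h import *
from scipy.optimize import minimize
def box(x0,x1,y0,y1,z0,z1): return np.array([[x,y,z] for x in(x0,x1) for y in(y0,y1) for z in(z0,z1)],float)/1000
SH={"tray":[box(0,240,-40,220,0,45)],"mat":[box(-130,130,-55,55,0,3)],
"stick":[box(-18,18,-11,11,-28,28),box(0,158,-8,8,-28,-20)],"slat":[box(-25,25,-11,11,-6,6)]}
S=8
def render(n,boxes,pose,z):
    x,y,a=pose; R=np.array([[np.cos(a),-np.sin(a),0],[np.sin(a),np.cos(a),0],[0,0,1]])
    m=np.zeros((384,512),np.float32); big=None
    for b in boxes:
        p=proj(n,b@R.T+[x,y,z]); h=cv2.convexHull(p.astype(np.float32))[:,0]
        t=np.zeros((384,512),np.uint8)
        # antialias via supersampled crop
        lo=np.floor(h.min(0)).astype(int)-2; hi=np.ceil(h.max(0)).astype(int)+3; w=hi-lo
        c=np.zeros((w[1]*S,w[0]*S),np.uint8); cv2.fillConvexPoly(c,np.round(((h+.5-lo)*S-.5)*16).astype(np.int32),1,shift=4)
        c=c.reshape(w[1],S,w[0],S).mean((1,3)); ya,xa=max(lo[1],0),max(lo[0],0); yb,xb=min(hi[1],384),min(hi[0],512)
        m[ya:yb,xa:xb]=np.maximum(m[ya:yb,xa:xb],c[ya-lo[1]:yb-lo[1],xa-lo[0]:xb-lo[0]])
    return m
def fit(masks,boxes,p0,z,ign={},dz=False):
    def cost(q):
        zz=z+(q[3] if dz else 0)
        return sum(np.abs(render(n,boxes,q[:3],zz)-m)[~ign[n] if n in ign else slice(None)].sum() for n,m in masks.items())
    p0=np.r_[p0,0] if dz else np.array(p0,float)
    s=np.vstack([p0]+[p0+np.eye(len(p0))[i]*([.01,.01,.1,.01][i]) for i in range(len(p0))])
    best=None
    for k in range(3):
        r=minimize(cost,p0,method="Nelder-Mead",options=dict(initial_simplex=s,xatol=1e-5,fatol=.01,maxiter=600)); p0=r.x
        s=np.vstack([p0]+[p0+np.eye(len(p0))[i]*([.004,.004,.03,.004][i]) for i in range(len(p0))])
    return r.x,r.fun
E
python3 - <<'E'
from fit import *
np.set_printoptions(precision=4,suppress=True)
T={n:cv2.imread(f"pics/raw_{n}.png") for n in("scene","top")}
out={}
for t,key,near in [("stick_grip","stick",[.473,-.36,.03]),("mat","mat",[.544,-.358,0]),("tray","tray",[.55,-.05,.045]),("slat_center","slat",[.457,.043,.05])]:
    ms={}
    for n in("scene","top"):
        g=proj(n,near)[0]
        c=[d for d in silhouettes(n,t)]
        d=min(c,key=lambda d:np.hypot((d["bbox"][0]+d["bbox"][2])/2-g[0],(d["bbox"][1]+d["bbox"][3])/2-g[1]),default=None)
        if d is None: print(t,n,"none"); continue
        print(t,n,d["bbox"],round(d["conf"],2),d["mask"].sum()); ms[n]=d["mask"]
        T[n][d["mask"]]=T[n][d["mask"]]//2+np.array([0,120,0],np.uint8)
    out[key]=ms
np.savez("masks.npz",**{f"{k}_{n}":m for k,v in out.items() for n,m in v.items()})
cv2.imwrite("pics/m_top.png",cv2.resize(T["top"][130:250,210:390],(800,533),interpolation=0))
cv2.imwrite("pics/m_scene.png",cv2.resize(T["scene"][130:250,140:310],(800,565),interpolation=0))
E
```

```text
stick_grip scene [165.2, 142.8, 200.0, 182.1] 0.65 309
stick_grip top [357.7, 158.7, 367.4, 213.5] 0.75 405
mat scene [148.5, 149.1, 218.9, 196.3] 0.88 1176
mat top [340.0, 144.3, 376.2, 228.9] 0.66 2401
tray scene [194.8, 163.9, 302.7, 251.3] 0.74 3572
tray top [223.3, 139.1, 310.7, 233.4] 0.56 5292
slat_center scene [281.7, 192.9, 295.9, 206.4] 0.45 118
slat_center top [227.8, 162.4, 249.0, 187.0] 0.34 353
```

View pics/m_top.png

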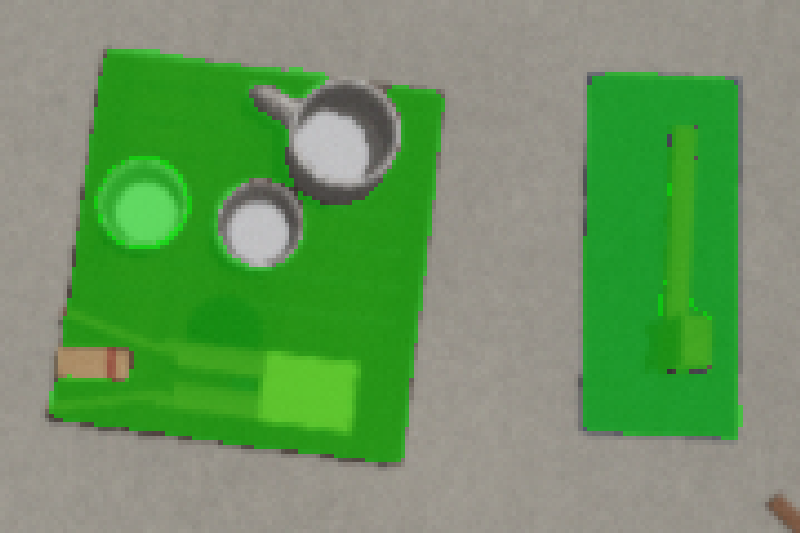

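View pics/m_scene.png

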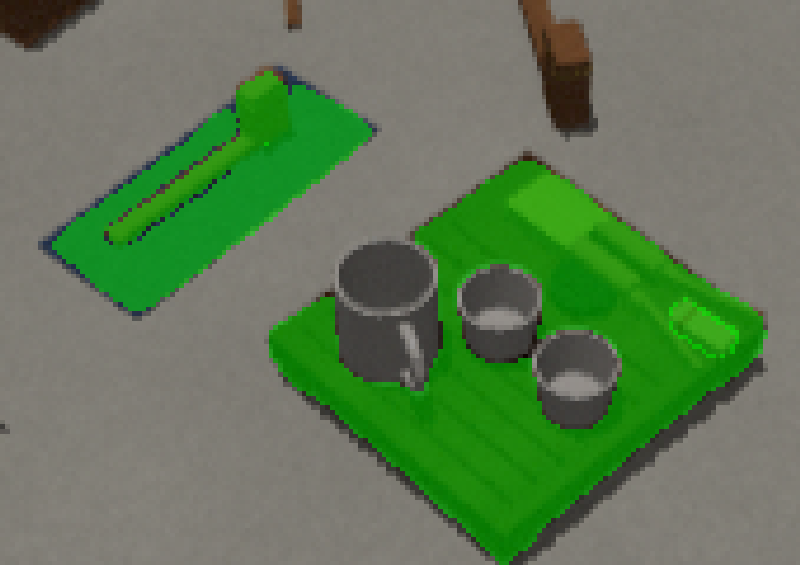

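```bash
python3 - <<'E'
from fit import *
np.set_printoptions(precision=4,suppress=True)
M=np.load("masks.npz")
img={n:cv2.imread(f"pics/raw_{n}.png").astype(int) for n in("scene","top")}
# slat by brightness in region
ms={}
for n,roi in(("top",(200,222,216,243)),("scene",(188,210,278,300))):
    g=img[n].sum(2); m=np.zeros((384,512),bool); a,b,c,d=roi
    mm=np.zeros_like(m);mm[a:b,c:d]=True
    print(g[a:b,c:d] if 0 else "")
    r=img[n][...,2]; m=mm&(r>115 if n=="top" else r>110)
    if n=="top":
        print(r[204:220,216:246])
    ms[n]=m
    if n=="scene": ms[n]=M["slat_scene"]
for only in(("top",),("scene",),("top","scene")):
    print(only)
    for k,p0,z in[("stick",[.473,-.36,0],.031),("mat",[.544,-.358,0],0),("tray",[.457,.069,-1.5],0)]:
        mk={n:M[f"{k}_{n}"].astype(np.float32) for n in only}; ign={}
        if k=="tray":
            for n in mk:
                f=np.zeros((384,512),np.uint8); c,_=cv2.findContours(mk[n].astype(np.uint8),0,1)
                cv2.fillPoly(f,[cv2.convexHull(np.vstack(c))],1); ign[n]=(f>0)&(mk[n]<.5)
                f2=np.zeros_like(f)
                g=proj(n,[[.6,-.125,.05],[.6,-.125,.12]]); 
                for q in g: cv2.circle(f2,tuple(int(v) for v in q),20,1,-1)
                ign[n]=cv2.erode(((f>0)).astype(np.uint8),np.ones((9,9)))>0
                ign[n]|=f2>0
        if k=="mat":
            for n in mk:
                ign[n]=render(n,SH["stick"],[.473,-.36,0],.031)>0
                ign[n]=cv2.dilate(ign[n].astype(np.uint8),np.ones((5,5)))>0
        print(k,*fit(mk,SH[k],p0,z,ign))
        if len(only)==2 and k=="stick": print("  dz",*fit(mk,SH[k],p0,z,ign,dz=True))
    print("slat",*fit({n:ms[n].astype(np.float32) for n in only},SH["slat"],[.457,.043,-1.5],.051))
E
```

```text
[[151 154 153 155 151 153 148 136  83  74  77  75  75  70  72  77  86  93
  107 114 114 106  99  89  83  85  83  82  77  74]
 [152 153 153 155 154 151 151 137  83  74  75  75  76  77  71  69  68  76
   87  93 107 115 110 110 107 101  88  83  78  78]
 [153 153 152 155 152 152 147 125  80  78  75  79  75  74  72  76  76  74
   77  76  85  92  94 107 116 117 111 100  87  82]
 [152 154 152 157 156 154 149 129  90  89  92  87  89  86  85  85  86  84
   86  85  81  82  81  80  95 107 115 114 113 111]
 [150 154 150 151 154 148 150 158 149 150 145 150 152 150 150 149 148 149
  132 125 123 118 114  87  81  89  90  91 108 117]
 [152 151 147 148 151 148 132 169 167 168 170 171 172 170 170 172 172 169
  154 147 159 157 150  98  82  79  78  80  81  90]
 [151 152 152 151 150 139 115 168 171 171 172 170 169 173 170 171 172 168
  157 155 171 172 161  95  82  81  81  79  73  73]
 [154 155 152 152 152 143 116 168 171 171 170 172 172 170 171 176 172 166
  151 153 173 171 161  98  83  84  80  81  76  78]
 [152 155 153 152 154 141 115 167 171 171 169 174 173 175 176 175 173 170
  150 153 172 177 162  91 
[... 776 characters left out ...]
[152 153 153 152 150 141  89  79  81  84  86  90  90  88  92  96 111 107
  109 107 113 111 110 113 115 119 116 115 112 119]]

('top',)
stick [ 0.4761 -0.3595 -0.0932] 43.53125
mat [ 0.5426 -0.3545 -0.0457] 91.859375
tray [ 0.4656  0.0696 -1.7082] 115.1875
slat [ 0.4621  0.0633 -1.6343] 159.3125
('scene',)
stick [ 0.4726 -0.3643 -0.0784] 49.140625
mat [ 0.5371 -0.3573 -0.0405] 99.8125
tray [ 0.4577  0.0608 -1.7107] 238.09375
slat [ 0.4598  0.0403 -1.6503] 13.609375
('top', 'scene')
stick [ 0.476  -0.3605 -0.0886] 127.015625
  dz [ 0.4759 -0.3585 -0.0869  0.0059] 102.640625
mat [ 0.542  -0.3553 -0.0458] 238.03125
tray [ 0.4648  0.069  -1.7063] 532.0625
slat [ 0.461   0.0439 -1.6091] 195.265625
```

```bash
python3 - <<'E'
from fit import *
np.set_printoptions(precision=4,suppress=True)
r=cv2.imread("pics/raw_top.png")[...,2]; m=np.zeros((384,512),np.float32); m[208:216,222:240]=np.clip((r[208:216,222:240].astype(float)-85)/75,0,1); m[208:,222][r[208:,222]<140]=0; m[:,222]=0
sl,c=fit({"top":m},SH["slat"],[.457,.043,-1.6],.051); print("slat",sl,c)
tray=[.4656,.0696,-1.7082]
def W(pose,P,z=0):
    a=pose[2];R=np.array([[np.cos(a),-np.sin(a),0],[np.sin(a),np.cos(a),0],[0,0,1]]); return (np.atleast_2d(P)/1000)@R.T+[pose[0],pose[1],z]
a=tray[2]; d=sl[:2]-tray[:2]; print("slat in tray mm",1000*np.array([d@[np.cos(a),np.sin(a)],d@[-np.sin(a),np.cos(a)]]),np.degrees(sl[2]-a))
S_=[.4761,-.3595,-.0932]; Mt=[.5426,-.3545,-.0457]
for n,(x0,y0,x1,y1) in {"top":(210,130,390,250),"scene":(140,130,310,250)}.items():
    im=cv2.imread(f"pics/raw_{n}.png")[y0:y1,x0:x1]; k=800/(x1-x0); im=cv2.resize(im,None,fx=k,fy=k,interpolation=2)
    def L(P,col):
        p=(proj(n,P)-[x0,y0]+.5)*k-.5; cv2.polylines(im,[np.round(p).astype(int)],True,col,1)
    sq=lambda x0,x1,y0,y1,z:[[x0,y0,z],[x1,y0,z],[x1,y1,z],[x0,y1,z]]
    L(W(tray,sq(0,240,-40,220,45)),(0,255,255)); L(W(tray,[[0,0,45],[169,0,45]]),(0,255,0)); L(W(tray,sq(138,200,-23.5,23.5,65)),(255,0,255))
    L(W(tray,[[0,30,60],[70,12.5,60],[138,12.5,60]]),(255,255,0));L(W(tray,[[0,-30,60],[70,-12.5,60],[138,-12.5,60]]),(255,255,0))
    L(W(Mt,sq(-130,130,-55,55,3)),(0,255,255)); L(W(S_,sq(-18,18,-11,11,28),.031),(0,255,0)); L(W(S_,sq(18,158,-8,8,-20),.031),(0,255,0)); L(W(sl,sq(-25,25,-11,11,6),.051),(0,0,255))
    cv2.imwrite(f"pics/ov_{n}.png",im)
E
```

```text
slat [ 0.4613  0.0442 -1.5756] 16.43145751953125
slat in tray mm [25.7569 -0.7896] 7.597852892926621
```

View pics/ov_top.png

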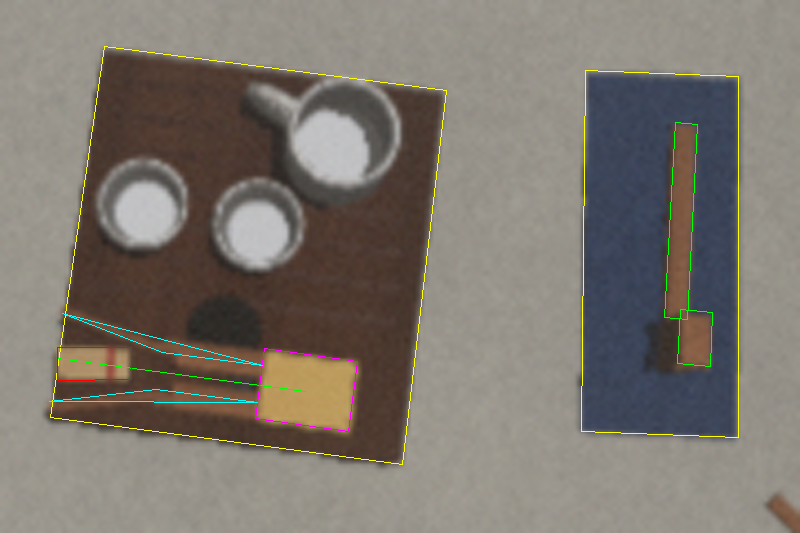

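View pics/ov_scene.png

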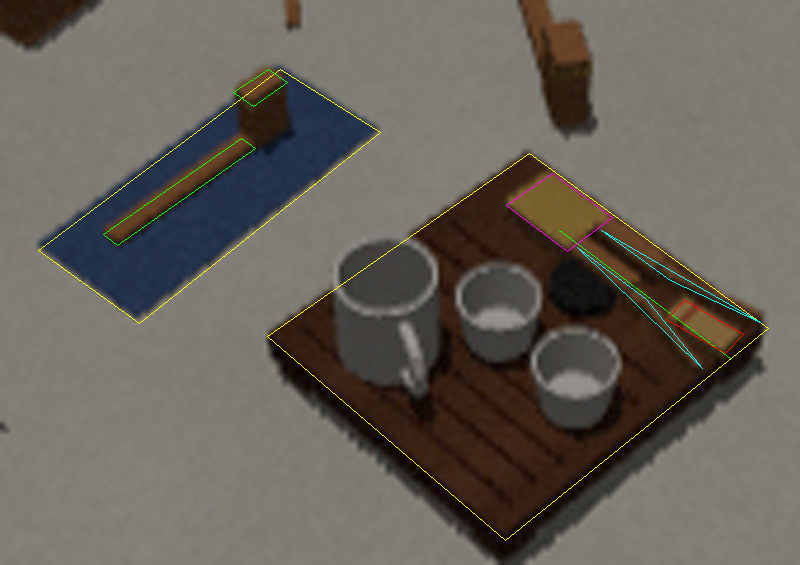

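The top view overlay fits within a pixel. The scene view is off by a consistent 1 to 2 px, which is calibration. Relative to the stick, the slat sits at tray x≈26 mm, y≈-1 mm, skewed about 7.6°. Next I'll write a planning helper.

```bash
cat > goto.py <<'E'
import sys
from h import *
from scipy.spatial.transform import Rotation as Ro
np.set_printoptions(precision=3,suppress=True)
def R():
    q=state()["tool_rot"]; return Ro.from_quat([q[1],q[2],q[3],q[0]]).as_matrix()
def plan(p,yaw_deg=None):
    """yaw = world heading of stick x (= tool y heading -90)"""
    s=state(); r=R(); d=r.T@(np.array(p)-s["tool_pos"])/.03
    if yaw_deg is not None:
        t=np.radians(yaw_deg); y=np.array([-np.sin(t),np.cos(t),0]); x=np.cross(y,[0,0,-1]); T=np.c_[x,y,[0,0,-1]]
        rv=Ro.from_matrix(r.T@T).as_rotvec(degrees=True)/5
        d2=T.T@(np.array(p)-s["tool_pos"])/.03
        print("turn units",rv,"shift before turn",d,"shift after turn",d2)
    else: print("shift",d)
def show():
    s=state(); r=R(); print("t",s["time"],"pos",s["tool_pos"],"yaw",np.degrees(np.arctan2(r[1,1],r[0,1]))-90,"tilt",np.degrees(np.arccos(-r[2,2])),"F",s["contact_force"],"g",s["gripper_width"],"j",s["joint_pos"])
if __name__=="__main__":
    show()
    a=[float(v) for v in sys.argv[1:]]
    if a: plan(a[:3],a[3] if len(a)>3 else None)
E
python3 goto.py 0.42 0.4 0.20 -5; python3 goto.py 0.475 -0.3615 0.12 -5
```

```text
t 1.7 pos [0.232 0.58  0.248] yaw -21.819785790847504 tilt 0.0011995844828069108 F [-0.009  0.26  -0.072] g 1.0002578749624838 j [ 1.071  0.053  1.613 -0.     1.476 -0.119]
turn units [-0.     0.    -3.364] shift before turn [-8.042 -3.251  1.61 ] shift after turn [-6.757 -5.438  1.61 ]
t 1.7 pos [0.232 0.58  0.248] yaw -21.819785790847504 tilt 0.0011995844828069108 F [-0.009  0.26  -0.072] g 1.0002578749624838 j [ 1.071  0.053  1.613 -0.     1.476 -0.119]
turn units [-0.     0.    -3.364] shift before turn [-19.178 -26.134   4.277] shift after turn [-10.796 -30.565   4.277]
```

```bash
python3 -m crank '[{"angular":[0,0,-0.84],"delta_pos":[-1,-0.4,0],"gripper":1},{"angular":[0,0,-0.84],"delta_pos":[-1,-0.4,0],"gripper":1},{"angular":[0,0,-0.84],"delta_pos":[-1,-0.6,0],"gripper":1},{"angular":[0,0,-0.84],"delta_pos":[-1,-1,0],"gripper":1},{"angular":[0,0,0],"delta_pos":[-1,-1,0],"gripper":1},{"angular":[0,0,0],"delta_pos":[-1,-1,0],"gripper":1},{"angular":[0,0,0],"delta_pos":[-0.8,-1,0],"gripper":1},{"angular":[0,0,0],"delta_pos":[-0.5,-1,0],"gripper":1},{"angular":[0,0,0],"delta_pos":[0,-1,0],"gripper":1},{"angular":[0,0,0],"delta_pos":[0,-1,0],"gripper":1},{"angular":[0,0,0],"delta_pos":[0,-1,0],"gripper":1},{"angular":[0,0,0],"delta_pos":[0,-1,0],"gripper":1}]'; python3 goto.py 0.475 -0.3615 0.12 -5
```

```text
time: 3.2
tool_pos: [0.4079, 0.2299, 0.2484]
tool_rot: [0.0, 0.044, 0.999, 0.0]
contact_force: [0.0, 0.7, 0.1]
gripper_width: 1.003
t 3.2 pos [0.408 0.23  0.248] yaw -5.009590274662685 tilt 0.02290285872412147 F [0.02  0.656 0.107] g 1.0029844614163597 j [ 0.354 -0.338  1.964 -0.     1.515 -1.129]
turn units [ 0.001  0.004 -0.002] shift before turn [ -3.947 -19.442   4.281] shift after turn [ -3.946 -19.442   4.282]
```

```bash
python3 -m crank '[{"angular":[0,0,0],"delta_pos":[0,-1,0],"gripper":1},{"angular":[0,0,0],"delta_pos":[0,-1,0],"gripper":1},{"angular":[0,0,0],"delta_pos":[0,-1,0],"gripper":1},{"angular":[0,0,0],"delta_pos":[0,-1,0],"gripper":1},{"angular":[0,0,0],"delta_pos":[-0.4,-1,0],"gripper":1},{"angular":[0,0,0],"delta_pos":[-0.5,-1,0],"gripper":1},{"angular":[0,0,0],"delta_pos":[-0.5,-1,0],"gripper":1},{"angular":[0,0,0],"delta_pos":[-0.5,-1,0],"gripper":1},{"angular":[0,0,0],"delta_pos":[-0.5,-1,0],"gripper":1},{"angular":[0,0,0],"delta_pos":[-0.5,-1,0],"gripper":1},{"angular":[0,0,0],"delta_pos":[-0.5,-1,0],"gripper":1},{"angular":[0,0,0],"delta_pos":[-0.4,-1,0],"gripper":1}]'; python3 goto.py 0.475 -0.3615 0.12 -5
```

```text
time: 4.7
tool_pos: [0.4905, -0.139, 0.2484]
tool_rot: [0.0, 0.044, 0.999, -0.0]
contact_force: [-0.3, -1.0, 1.0]
gripper_width: 1.002
t 4.7 pos [ 0.491 -0.139  0.248] yaw -5.026751289148109 tilt 0.017736483198012444 F [-0.339 -0.973  1.032] g 1.002427749141406 j [-0.422 -0.228  1.876  0.     1.493 -1.905]
turn units [-0.     0.004 -0.005] shift before turn [-0.134 -7.435  4.281] shift after turn [-0.132 -7.435  4.28 ]
```

```bash
python3 -m crank '[{"angular":[0,0,0],"delta_pos":[0,-1,0],"gripper":1},{"angular":[0,0,0],"delta_pos":[0,-1,0.5],"gripper":1},{"angular":[0,0,0],"delta_pos":[0,-1,0.5],"gripper":1},{"angular":[0,0,0],"delta_pos":[0,-1,0.8],"gripper":1},{"angular":[0,0,0],"delta_pos":[0,-1,0.8],"gripper":1},{"angular":[0,0,0],"delta_pos":[0,-1,0.8],"gripper":1},{"angular":[0,0,0],"delta_pos":[0,-0.9,0.8],"gripper":1},{"angular":[0,0,0],"delta_pos":[0,-0.4,0],"gripper":1},{"angular":[0,0,0],"delta_pos":[0,0,0],"gripper":1}]'; python3 goto.py 0.475 -0.3615 0.026 -5; python3 - <<'E'
from h import *
for n,(x0,y0,x1,y1) in {"top":(320,130,420,250),"scene":(130,90,250,210)}.items():
    im=grab_frame(n)[:,:,::-1]; cv2.imwrite(f"pics/raw1_{n}.png",im)
a=cv2.imread("pics/raw1_top.png")[130:250,310:430]; b=cv2.imread("pics/raw1_scene.png")[90:210,130:250]
cv2.imwrite("pics/pre.png",cv2.resize(np.hstack([a,b]),(800,400),interpolation=2))
E
```

```text
time: 5.82
tool_pos: [0.4714, -0.3566, 0.1233]
tool_rot: [0.001, 0.044, 0.999, -0.0]
contact_force: [-0.2, 1.2, 1.2]
gripper_width: 0.998
t 5.825 pos [ 0.471 -0.357  0.123] yaw -5.070402647043295 tilt 0.06499005291926267 F [-0.175  1.163  1.166] g 0.9981976797373726 j [-0.774  0.081  1.8    0.     1.26  -2.256]
turn units [-0.005  0.012 -0.014] shift before turn [-0.132 -0.15   3.244] shift after turn [-0.135 -0.152  3.244]
```

View pics/pre.png

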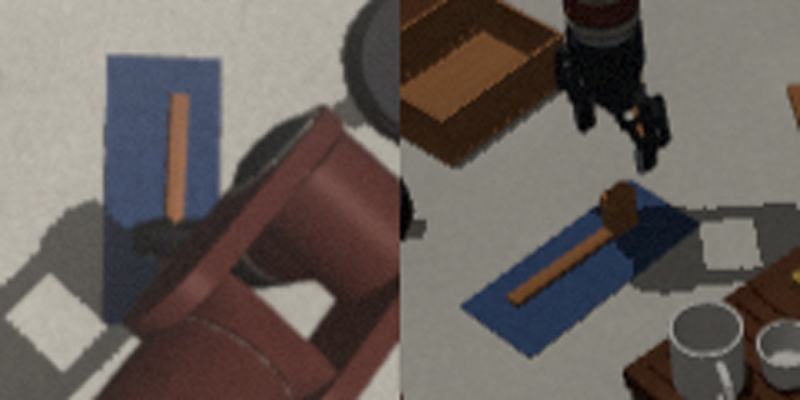

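The gripper is over the handle: the top view shows a finger near (165,235), and the scene view shows it above the handle at (620,205). Descending.

```bash
python3 -m crank '[{"angular":[0,0,0],"delta_pos":[-0.13,-0.15,0.8],"gripper":1},{"angular":[0,0,0],"delta_pos":[0,0,0.8],"gripper":1},{"angular":[0,0,0],"delta_pos":[0,0,0.8],"gripper":1},{"angular":[0,0,0],"delta_pos":[0,0,0.6],"gripper":1},{"angular":[0,0,0],"delta_pos":[0,0,0.24],"gripper":1},{"angular":[0,0,0],"delta_pos":[0,0,0],"gripper":1}]'; python3 goto.py 0.475 -0.3615 0.026 -5
```

```text
time: 6.68
tool_pos: [0.4747, -0.3606, 0.0253]
tool_rot: [0.0, 0.044, 0.999, 0.0]
contact_force: [0.3, 0.3, 0.3]
gripper_width: 0.996
t 6.675 pos [ 0.475 -0.361  0.025] yaw -5.000793782778359 tilt 0.0018289589188289833 F [0.275 0.267 0.298] g 0.9964285642860926 j [-0.775  0.223  1.827  0.     1.092 -2.258]
turn units [ 0.  0. -0.] shift before turn [-0.014 -0.028 -0.025] shift after turn [-0.014 -0.028 -0.025]
```

```bash
python3 -m crank '[{"angular":[0,0,0],"delta_pos":[0,0,0],"gripper":0},{"angular":[0,0,0],"delta_pos":[0,0,0],"gripper":0},{"angular":[0,0,0],"delta_pos":[0,0,0],"gripper":0},{"angular":[0,0,0],"delta_pos":[0,0,0],"gripper":0},{"angular":[0,0,0],"delta_pos":[0,0,0],"gripper":0},{"angular":[0,0,0],"delta_pos":[0,0,0],"gripper":0},{"angular":[0,0,0],"delta_pos":[0,0,0],"gripper":0},{"angular":[0,0,0],"delta_pos":[0,0,0],"gripper":0}]'; python3 goto.py
```

```text
time: 7.68
tool_pos: [0.4748, -0.3611, 0.0256]
tool_rot: [0.0, 0.044, 0.999, -0.0]
contact_force: [-0.2, 0.4, 5.5]
gripper_width: 0.248
t 7.675 pos [ 0.475 -0.361  0.026] yaw -5.021093438662348 tilt 0.050347360019432595 F [-0.197  0.363  5.538] g 0.24840357046395478 j [-0.775  0.223  1.826 -0.     1.092 -2.258]
```

Gripped at about 21 mm opening. Lifting, then turning.

```bash
python3 -m crank '[{"angular":[0,0,0],"delta_pos":[0,0,-0.4],"gripper":0},{"angular":[0,0,0],"delta_pos":[0,0,-0.8],"gripper":0},{"angular":[0,0,0],"delta_pos":[0,0,-1],"gripper":0},{"angular":[0,0,0],"delta_pos":[0,0,-1],"gripper":0},{"angular":[0,0,0],"delta_pos":[0,0,-1],"gripper":0},{"angular":[0,0,0.5],"delta_pos":[0,0,-1],"gripper":0},{"angular":[0,0,1],"delta_pos":[0,0.2,0],"gripper":0},{"angular":[0,0,1],"delta_pos":[0,0.4,0],"gripper":0},{"angular":[0,0,1],"delta_pos":[0,0.6,0],"gripper":0},{"angular":[0,0,1],"delta_pos":[0,0.6,0],"gripper":0},{"angular":[0,0,1],"delta_pos":[0,0.6,0],"gripper":0},{"angular":[0,0,1],"delta_pos":[0,0.6,0],"gripper":0}]'; python3 goto.py 0.4917 0.2578 0.2 -97.87
```

```text
time: 9.18
tool_pos: [0.5078, -0.2772, 0.1806]
tool_rot: [-0.001, 0.323, 0.946, 0.0]
contact_force: [-0.7, 0.4, -0.7]
gripper_width: 0.254
t 9.175 pos [ 0.508 -0.277  0.181] yaw -37.683654496586136 tilt 0.08798576497345556 F [-0.696  0.382 -0.657] g 0.2544975744027296 j [-0.628 -0.005  1.787  0.     1.361 -1.541]
turn units [-0.009 -0.016 12.037] shift before turn [11.327 13.784 -0.628] shift after turn [17.591 -2.974 -0.646]
```

```bash
python3 -m crank '[{"angular":[0,0,1],"delta_pos":[0.6,0.7,0],"gripper":0},{"angular":[0,0,1],"delta_pos":[0.64,0.64,0],"gripper":0},{"angular":[0,0,1],"delta_pos":[0.7,0.58,0],"gripper":0},{"angular":[0,0,1],"delta_pos":[0.74,0.52,0],"gripper":0},{"angular":[0,0,1],"delta_pos":[0.8,0.46,0],"gripper":0},{"angular":[0,0,1],"delta_pos":[0.85,0.4,0],"gripper":0},{"angular":[0,0,1],"delta_pos":[0.9,0.32,0],"gripper":0},{"angular":[0,0,1],"delta_pos":[0.95,0.24,0],"gripper":0},{"angular":[0,0,1],"delta_pos":[1,0.16,0],"gripper":0},{"angular":[0,0,1],"delta_pos":[1,0.08,0],"gripper":0},{"angular":[0,0,1],"delta_pos":[1,0,0],"gripper":0},{"angular":[0,0,1],"delta_pos":[1,0,0],"gripper":0}]'; python3 goto.py 0.4917 0.2578 0.18 -97.87
```

```text
time: 10.68
tool_pos: [0.4934, 0.066, 0.1808]
tool_rot: [-0.0, 0.753, 0.658, -0.0]
contact_force: [0.7, 0.2, -0.8]
gripper_width: 0.255
t 10.675 pos [0.493 0.066 0.181] yaw -97.68335505586629 tilt 0.058929487759788464 F [ 0.662  0.222 -0.777] g 0.2548641539136856 j [-0.017 -0.206  1.972  0.     1.377  0.117]
turn units [-0.012  0.     0.037] shift before turn [ 6.327 -0.911  0.026] shift after turn [ 6.324 -0.931  0.025]
```

```bash
python3 -m crank '[{"angular":[0,0,0.04],"delta_pos":[1,-0.15,0],"gripper":0},{"angular":[0,0,0],"delta_pos":[1,-0.15,0],"gripper":0},{"angular":[0,0,0],"delta_pos":[1,-0.15,0],"gripper":0},{"angular":[0,0,0],"delta_pos":[1,-0.15,0],"gripper":0},{"angular":[0,0,0],"delta_pos":[1,-0.15,0],"gripper":0},{"angular":[0,0,0],"delta_pos":[0.8,-0.15,0],"gripper":0},{"angular":[0,0,0],"delta_pos":[0.5,0,0.5],"gripper":0},{"angular":[0,0,0],"delta_pos":[0,0,0.8],"gripper":0},{"angular":[0,0,0],"delta_pos":[0,0,0.8],"gripper":0},{"angular":[0,0,0],"delta_pos":[0,0,0.8],"gripper":0},{"angular":[0,0,0],"delta_pos":[0,0,0.5],"gripper":0},{"angular":[0,0,0],"delta_pos":[0,0,0],"gripper":0}]'; python3 goto.py 0.4917 0.2578 0.071 -97.87
python3 - <<'E'
from h import *
for n in("top","scene"): cv2.imwrite(f"pics/raw2_{n}.png",grab_frame(n)[:,:,::-1])
a=cv2.imread("pics/raw2_top.png")[150:250,150:290]; b=cv2.imread("pics/raw2_scene.png")[150:270,240:408]
cv2.imwrite("pics/p2a.png",cv2.resize(a,(798,570),interpolation=2));cv2.imwrite("pics/p2b.png",cv2.resize(b,(798,570),interpolation=2))
E
```

```text
time: 12.18
tool_pos: [0.4915, 0.2552, 0.0771]
tool_rot: [-0.001, 0.753, 0.658, -0.002]
contact_force: [0.0, 0.5, -1.0]
gripper_width: 0.249
t 12.175 pos [0.491 0.255 0.077] yaw -97.73789730041267 tilt 0.2204750023357162 F [ 0.023  0.503 -0.959] g 0.24882619370398018 j [ 0.345  0.057  1.911 -0.     1.178  0.48 ]
turn units [-0.039  0.021  0.026] shift before turn [ 0.086 -0.003  0.202] shift after turn [ 0.086 -0.004  0.202]
```

View pics/p2a.png

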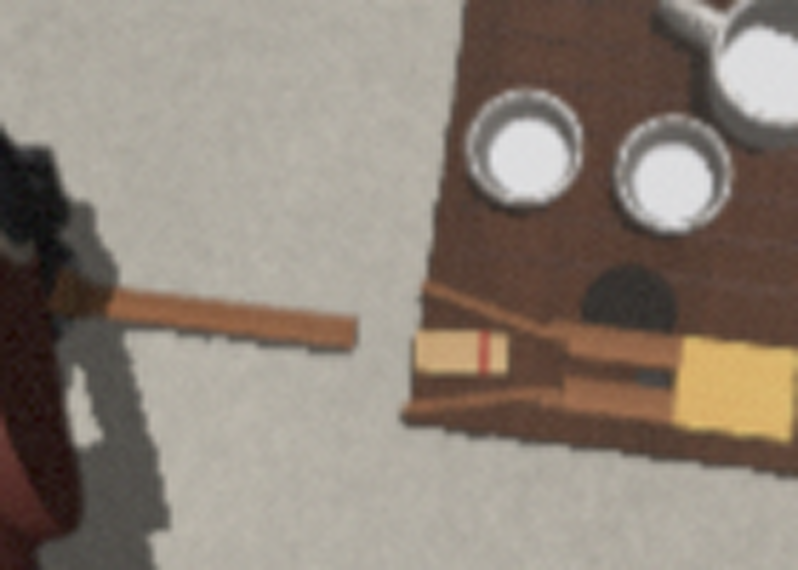

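View pics/p2b.png

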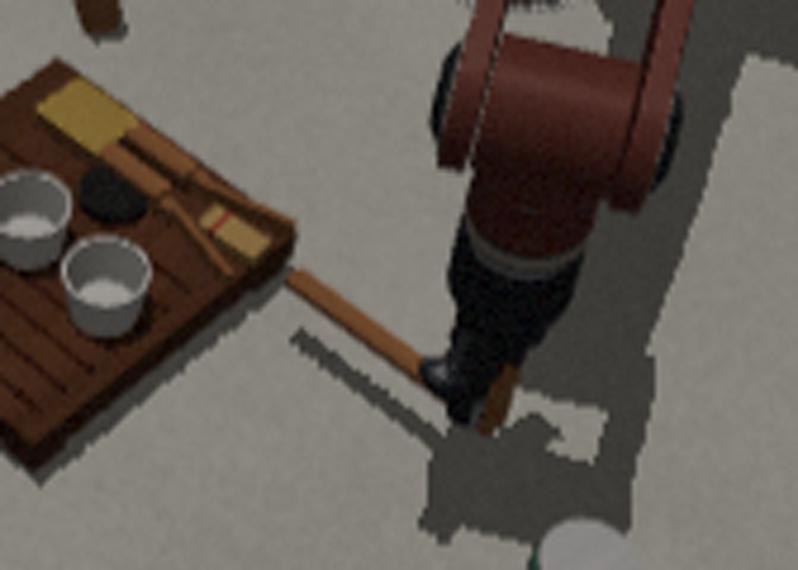

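The blade is roughly in line but looks slightly toward +y. I'll measure it against the tray in the same top image.

```bash
python3 - <<'E'
from fit import *
np.set_printoptions(precision=4,suppress=True)
im=cv2.imread("pics/raw2_top.png").astype(float); d=im[...,2]-im[...,0]
zt=.0771-.0226+.008
m=np.zeros((384,512),np.float32); m[195:215,171:216]=np.clip(d[195:215,171:216]/75,0,1); m[m<.25]=0
ign=np.ones((384,512),bool); ign[192:218,171:222]=False
x,c=fit({"top":m},[box(0,158,-8,8,-4,0)],[.491,.255,-1.706],zt,{"top":ign}); print("stick top-view fit",x,c)
t=[.4656,.0696,-1.7082]
e=np.array([np.cos(t[2]),np.sin(t[2])]); nrm=np.array([-e[1],e[0]])
f=np.array([np.cos(x[2]),np.sin(x[2])])
for s in(0,.158): 
    v=x[:2]+f*s-np.array(t[:2]); print("tray coords mm",s,1000*(v@e),1000*(v@nrm))
# lip / slot direct measure: column profiles across channel
for xx in(90,100,120,130):
    pr=[]
    for y in np.arange(-24,25,1.5):
        w=np.r_[np.array(t[:2])+e*xx/1000+nrm*y/1000,.065]; p=proj("top",w)[0]
        pr.append(cv2.getRectSubPix(im[...,2].astype(np.float32),(1,1),tuple(map(float,p)))[0,0])
    print(xx,np.round(pr).astype(int))
E
```

```text
stick top-view fit [ 0.4917  0.2572 -1.6993] 35.32770538330078
tray coords mm 0 -189.4372079620121 0.11064603955760975
tray coords mm 0.158 -31.443514174013387 1.52228452872388
90 [120 138 149 150 150 150 148 146 143 140 133 123 111 100  93  91  92  95
 104 119 132 146 151 151 150 148 145 142 135 125 108  84  68]
100 [117 131 146 152 152 150 147 145 143 139 132 120 107  98  91  90  91  97
 107 122 139 147 151 150 148 145 141 137 133 121 106  88  67]
120 [110 127 146 150 151 149 146 144 143 138 133 119 103  89  77  74  72  81
  93 115 139 145 150 149 148 145 143 138 133 120 107  85  63]
130 [115 131 142 151 151 149 147 146 145 143 135 127 103  80  77  74  75  76
  92 108 128 147 151 154 150 147 143 140 134 127 105  83  69]
```

The slot centre lies at y≈-1.5 mm in my tray fit, and the tip is at +1.5 mm. I'll correct the tip by -3 mm (shift plus a small yaw), lower it and approach.

```bash
python3 -m crank '[{"angular":[0,0,0.04],"delta_pos":[0,-0.03,0.1],"gripper":0},{"angular":[0,0,0.04],"delta_pos":[0,-0.03,0.1],"gripper":0},{"angular":[0,0,0],"delta_pos":[-0.25,0,0],"gripper":0},{"angular":[0,0,0],"delta_pos":[-0.25,0,0],"gripper":0},{"angular":[0,0,0],"delta_pos":[-0.15,0,0],"gripper":0},{"angular":[0,0,0],"delta_pos":[0,0,0],"gripper":0}]'; python3 goto.py
python3 - <<'E'
from h import *
for n in("top","scene"): cv2.imwrite(f"pics/raw3_{n}.png",grab_frame(n)[:,:,::-1])
a=cv2.imread("pics/raw3_top.png")[180:235,170:280]; b=cv2.imread("pics/raw3_scene.png")[165:225,250:350]
cv2.imwrite("pics/p3.png",np.vstack([cv2.resize(a,(600,300),interpolation=2),cv2.resize(b,(600,300),interpolation=2)]))
E
```

```text
time: 13.02
tool_pos: [0.4882, 0.2364, 0.0732]
tool_rot: [0.0, 0.756, 0.655, 0.0]
contact_force: [-0.1, -1.5, -1.1]
gripper_width: 0.249
t 13.025 pos [0.488 0.236 0.073] yaw -98.15959333175935 tilt 0.006455058120909753 F [-0.057 -1.515 -1.123] g 0.24880658432805447 j [0.314 0.034 1.942 0.    1.165 0.456]
```

View pics/p3.png

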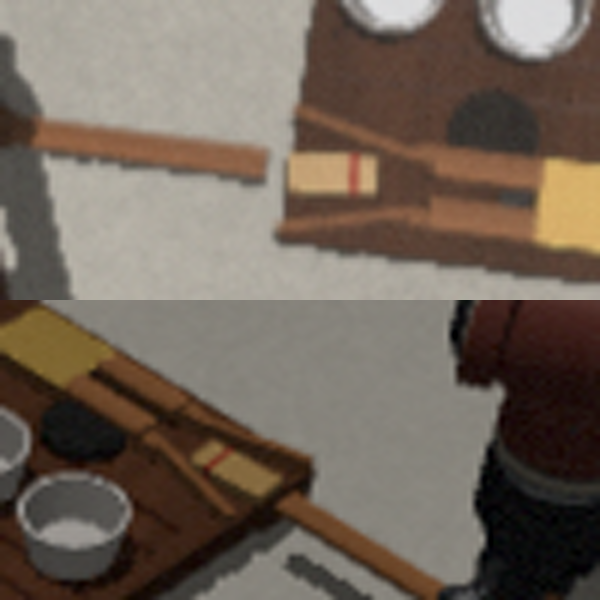

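The tip's line now points into the slot: (267,167) to (432,188). I'll lower 3 mm more and feed.

```bash
python3 -m crank '[{"angular":[0,0,0],"delta_pos":[0,0,0.09],"gripper":0},{"angular":[0,0,0],"delta_pos":[-0.15,0,0],"gripper":0},{"angular":[0,0,0],"delta_pos":[-0.1,0,0],"gripper":0},{"angular":[0,0,0],"delta_pos":[-0.1,0,0],"gripper":0},{"angular":[0,0,0],"delta_pos":[-0.1,0,0],"gripper":0},{"angular":[0,0,0],"delta_pos":[-0.1,0,0],"gripper":0},{"angular":[0,0,0],"delta_pos":[-0.1,0,0],"gripper":0},{"angular":[0,0,0],"delta_pos":[-0.1,0,0],"gripper":0},{"angular":[0,0,0],"delta_pos":[-0.1,0,0],"gripper":0},{"angular":[0,0,0],"delta_pos":[-0.1,0,0],"gripper":0}]'; python3 goto.py
python3 - <<'E'
from h import *
for n in("top","scene"): cv2.imwrite(f"pics/raw4_{n}.png",grab_frame(n)[:,:,::-1])
a=cv2.imread("pics/raw4_top.png")[180:235,170:280]; b=cv2.imread("pics/raw4_scene.png")[165:225,250:350]
cv2.imwrite("pics/p4.png",np.vstack([cv2.resize(a,(600,300),interpolation=2),cv2.resize(b,(600,300),interpolation=2)]))
E
```

```text
time: 14.38
tool_pos: [0.4841, 0.2084, 0.0704]
tool_rot: [-0.0, 0.755, 0.655, -0.0]
contact_force: [0.2, 1.6, -0.3]
gripper_width: 0.251
t 14.375 pos [0.484 0.208 0.07 ] yaw -98.1208738926712 tilt 0.00302864140272407 F [ 0.202  1.597 -0.267] g 0.2507553452421013 j [0.265 0.002 1.98  0.    1.16  0.407]
```

View pics/p4.png

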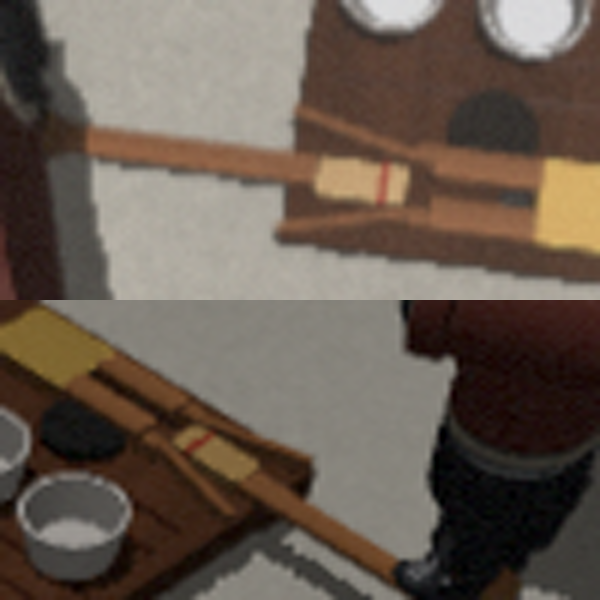

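The slat is moving and the flare is straightening it. Continuing.

```bash
python3 -m crank '[{"angular":[0,0,0],"delta_pos":[-0.08,0,0],"gripper":0},{"angular":[0,0,0],"delta_pos":[-0.08,0,0],"gripper":0},{"angular":[0,0,0],"delta_pos":[-0.08,0,0],"gripper":0},{"angular":[0,0,0],"delta_pos":[-0.08,0,0],"gripper":0}]';python3 -m crank '[{"angular":[0,0,0],"delta_pos":[-0.08,0,0],"gripper":0},{"angular":[0,0,0],"delta_pos":[-0.08,0,0],"gripper":0},{"angular":[0,0,0],"delta_pos":[-0.08,0,0],"gripper":0},{"angular":[0,0,0],"delta_pos":[-0.08,0,0],"gripper":0}]'
python3 - <<'E'
from h import *
for n in("top","scene"): cv2.imwrite(f"pics/raw5_{n}.png",grab_frame(n)[:,:,::-1])
a=cv2.imread("pics/raw5_top.png")[180:235,170:280]; b=cv2.imread("pics/raw5_scene.png")[165:225,250:350]
cv2.imwrite("pics/p5.png",np.vstack([cv2.resize(a,(600,300),interpolation=2),cv2.resize(b,(600,300),interpolation=2)]))
E
```

```text
time: 14.98
tool_pos: [0.4828, 0.199, 0.0704]
tool_rot: [0.0, 0.755, 0.655, 0.0]
contact_force: [0.0, -0.2, -0.7]
gripper_width: 0.25
time: 15.48
tool_pos: [0.4814, 0.1895, 0.0704]
tool_rot: [-0.0, 0.755, 0.655, -0.0]
contact_force: [-0.9, 0.3, -1.2]
gripper_width: 0.246
```

View pics/p5.png

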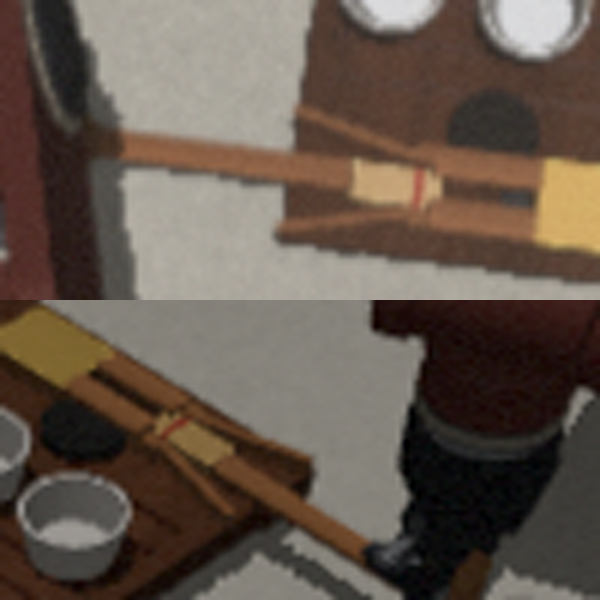

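The slat's nose is under the lips. Tip estimate is x≈35 mm, and the shoe should touch near tip 55 mm.

```bash
for i in 1; do python3 -m crank '[{"angular":[0,0,0],"delta_pos":[-0.08,0,0],"gripper":0},{"angular":[0,0,0],"delta_pos":[-0.08,0,0],"gripper":0},{"angular":[0,0,0],"delta_pos":[-0.08,0,0],"gripper":0},{"angular":[0,0,0],"delta_pos":[-0.08,0,0],"gripper":0}]'; done; python3 -m crank '[{"angular":[0,0,0],"delta_pos":[-0.05,0,0],"gripper":0},{"angular":[0,0,0],"delta_pos":[-0.05,0,0],"gripper":0},{"angular":[0,0,0],"delta_pos":[-0.05,0,0],"gripper":0}]';python3 -m crank '[{"angular":[0,0,0],"delta_pos":[-0.05,0,0],"gripper":0},{"angular":[0,0,0],"delta_pos":[-0.05,0,0],"gripper":0},{"angular":[0,0,0],"delta_pos":[-0.05,0,0],"gripper":0}]';python3 -m crank '[{"angular":[0,0,0],"delta_pos":[-0.05,0,0],"gripper":0},{"angular":[0,0,0],"delta_pos":[-0.05,0,0],"gripper":0}]'
```

```text
time: 16.08
tool_pos: [0.4801, 0.18, 0.0704]
tool_rot: [0.0, 0.755, 0.655, 0.0]
contact_force: [0.2, -0.2, -1.1]
gripper_width: 0.247
time: 16.45
tool_pos: [0.4795, 0.1756, 0.0704]
tool_rot: [0.0, 0.755, 0.655, 0.0]
contact_force: [0.7, 0.8, -0.7]
gripper_width: 0.253
time: 16.82
tool_pos: [0.479, 0.1716, 0.0706]
tool_rot: [-0.0, 0.755, 0.655, 0.001]
contact_force: [-0.0, 4.2, -0.6]
gripper_width: 0.253
time: 17.08
tool_pos: [0.4785, 0.1685, 0.0706]
tool_rot: [-0.0, 0.755, 0.655, 0.0]
contact_force: [1.4, 4.6, -1.0]
gripper_width: 0.248
```

The shoe is braking at about 4.5 N, as expected. Continuing to just before the earliest stop position.

```bash
python3 -m crank '[{"angular":[0,0,0],"delta_pos":[-0.06,0,0],"gripper":0},{"angular":[0,0,0],"delta_pos":[-0.06,0,0],"gripper":0},{"angular":[0,0,0],"delta_pos":[-0.06,0,0],"gripper":0},{"angular":[0,0,0],"delta_pos":[-0.06,0,0],"gripper":0}]'; python3 -m crank '[{"angular":[0,0,0],"delta_pos":[-0.06,0,0],"gripper":0},{"angular":[0,0,0],"delta_pos":[-0.06,0,0],"gripper":0},{"angular":[0,0,0],"delta_pos":[-0.06,0,0],"gripper":0},{"angular":[0,0,0],"delta_pos":[-0.06,0,0],"gripper":0}]'; python3 -m crank '[{"angular":[0,0,0],"delta_pos":[-0.06,0,0],"gripper":0},{"angular":[0,0,0],"delta_pos":[-0.06,0,0],"gripper":0},{"angular":[0,0,0],"delta_pos":[-0.06,0,0],"gripper":0},{"angular":[0,0,0],"delta_pos":[-0.06,0,0],"gripper":0}]'; python3 -m crank '[{"angular":[0,0,0],"delta_pos":[-0.06,0,0],"gripper":0},{"angular":[0,0,0],"delta_pos":[-0.06,0,0],"gripper":0},{"angular":[0,0,0],"delta_pos":[-0.06,0,0],"gripper":0},{"angular":[0,0,0],"delta_pos":[-0.06,0,0],"gripper":0}]'
```

```text
time: 17.58
tool_pos: [0.4775, 0.1611, 0.0705]
tool_rot: [0.0, 0.755, 0.655, 0.0]
contact_force: [0.6, 4.6, -1.2]
gripper_width: 0.252
time: 18.08
tool_pos: [0.4764, 0.1539, 0.0704]
tool_rot: [0.0, 0.755, 0.655, 0.0]
contact_force: [0.9, 4.8, -0.4]
gripper_width: 0.251
time: 18.58
tool_pos: [0.4754, 0.1468, 0.0704]
tool_rot: [0.0, 0.755, 0.655, 0.0]
contact_force: [1.9, 5.3, -0.6]
gripper_width: 0.25
time: 19.08
tool_pos: [0.4743, 0.1396, 0.0704]
tool_rot: [0.0, 0.755, 0.655, 0.0]
contact_force: [1.2, 4.1, 0.2]
gripper_width: 0.252
```

```bash
for k in 1; do python3 -m crank '[{"angular":[0,0,0],"delta_pos":[-0.04,0,0],"gripper":0},{"angular":[0,0,0],"delta_pos":[-0.04,0,0],"gripper":0},{"angular":[0,0,0],"delta_pos":[-0.04,0,0],"gripper":0},{"angular":[0,0,0],"delta_pos":[-0.04,0,0],"gripper":0},{"angular":[0,0,0],"delta_pos":[-0.04,0,0],"gripper":0}]'; done; python3 -m crank '[{"angular":[0,0,0],"delta_pos":[-0.03,0,0],"gripper":0},{"angular":[0,0,0],"delta_pos":[-0.03,0,0],"gripper":0}]'
```

```text
time: 19.7
tool_pos: [0.4735, 0.1337, 0.0704]
tool_rot: [-0.0, 0.755, 0.655, 0.0]
contact_force: [1.3, 4.3, 0.3]
gripper_width: 0.247
time: 19.95
tool_pos: [0.4733, 0.132, 0.0704]
tool_rot: [0.0, 0.755, 0.655, 0.0]
contact_force: [2.3, 4.2, -0.8]
gripper_width: 0.249
```

```bash
python3 -m crank '[{"angular":[0,0,0],"delta_pos":[-0.03,0,0],"gripper":0},{"angular":[0,0,0],"delta_pos":[-0.03,0,0],"gripper":0}]'
```

```text
time: 20.2
tool_pos: [0.473, 0.1302, 0.0704]
tool_rot: [-0.0, 0.755, 0.655, 0.0]
contact_force: [1.4, 4.4, -0.8]
gripper_width: 0.251
```

```bash
python3 -m crank '[{"angular":[0,0,0],"delta_pos":[-0.03,0,0],"gripper":0}]'
```

```text
time: 20.32
tool_pos: [0.4729, 0.1293, 0.0704]
tool_rot: [0.0, 0.755, 0.655, 0.0]
contact_force: [1.9, 4.6, -0.4]
gripper_width: 0.249
```

```bash
python3 -m crank '[{"angular":[0,0,0],"delta_pos":[-0.03,0,0],"gripper":0},{"angular":[0,0,0],"delta_pos":[-0.03,0,0],"gripper":0}]'
```

```text
time: 20.58
tool_pos: [0.4726, 0.1275, 0.0704]
tool_rot: [0.0, 0.755, 0.655, 0.0]
contact_force: [1.8, 4.5, -0.8]
gripper_width: 0.248
```

```bash
python3 -m crank '[{"angular":[0,0,0],"delta_pos":[-0.025,0,0],"gripper":0},{"angular":[0,0,0],"delta_pos":[-0.025,0,0],"gripper":0}]' | grep -v rot
```

```text
time: 20.82
tool_pos: [0.4724, 0.1261, 0.0705]
contact_force: [1.6, 4.1, -0.2]
gripper_width: 0.251
```

```bash
python3 -m crank '[{"angular":[0,0,0],"delta_pos":[-0.03,0,0],"gripper":0},{"angular":[0,0,0],"delta_pos":[-0.03,0,0],"gripper":0}]' | grep -v rot
```

```text
time: 21.08
tool_pos: [0.4722, 0.1243, 0.0704]
contact_force: [2.1, 5.6, -0.5]
gripper_width: 0.251
```

```bash
python3 -m crank '[{"angular":[0,0,0],"delta_pos":[-0.02,0,0],"gripper":0},{"angular":[0,0,0],"delta_pos":[-0.02,0,0],"gripper":0}]' | grep -v rot
```

```text
time: 21.32
tool_pos: [0.472, 0.1231, 0.0704]
contact_force: [2.0, 4.8, -0.0]
gripper_width: 0.247
```

```bash
python3 -m crank '[{"angular":[0,0,0],"delta_pos":[-0.03,0,0],"gripper":0},{"angular":[0,0,0],"delta_pos":[-0.03,0,0],"gripper":0}]' | grep -v rot
```

```text
time: 21.58
tool_pos: [0.4717, 0.1213, 0.0704]
contact_force: [1.7, 4.9, -0.1]
gripper_width: 0.25
```

```bash
python3 -m crank '[{"angular":[0,0,0],"delta_pos":[-0.03,0,0],"gripper":0},{"angular":[0,0,0],"delta_pos":[-0.03,0,0],"gripper":0}]' | grep -v rot
```

```text
time: 21.82
tool_pos: [0.4715, 0.1195, 0.0704]
contact_force: [2.2, 5.1, -0.6]
gripper_width: 0.253
```

```bash
python3 -m crank '[{"angular":[0,0,0],"delta_pos":[-0.03,0,0],"gripper":0},{"angular":[0,0,0],"delta_pos":[-0.03,0,0],"gripper":0}]' | grep -v rot
```

```text
time: 22.08
tool_pos: [0.4712, 0.1178, 0.0704]
contact_force: [1.9, 5.3, -0.3]
gripper_width: 0.25
```

```bash
python3 -m crank '[{"angular":[0,0,0],"delta_pos":[-0.03,0,0],"gripper":0},{"angular":[0,0,0],"delta_pos":[-0.03,0,0],"gripper":0}]' | grep -v rot
```

```text
time: 22.32
tool_pos: [0.4711, 0.1164, 0.0706]
contact_force: [2.5, 7.5, 0.5]
gripper_width: 0.248
```

The force is rising, so this may be the stop. Smaller steps now.

```bash
python3 -m crank '[{"angular":[0,0,0],"delta_pos":[-0.015,0,0],"gripper":0},{"angular":[0,0,0],"delta_pos":[0,0,0],"gripper":0}]' | grep -v rot
```

```text
time: 22.58
tool_pos: [0.4711, 0.1163, 0.0707]
contact_force: [2.4, 8.0, -0.2]
gripper_width: 0.249
```

```bash
python3 -m crank '[{"angular":[0,0,0],"delta_pos":[-0.02,0,0],"gripper":0},{"angular":[0,0,0],"delta_pos":[0,0,0],"gripper":0}]' | grep -v rot
```

```text
time: 22.82
tool_pos: [0.4711, 0.116, 0.0708]
contact_force: [2.1, 9.3, 0.6]
gripper_width: 0.249
```

```bash
python3 -m crank '[{"angular":[0,0,0],"delta_pos":[-0.02,0,0],"gripper":0},{"angular":[0,0,0],"delta_pos":[-0.02,0,0],"gripper":0},{"angular":[0,0,0],"delta_pos":[0,0,0],"gripper":0}]' | grep -v rot
```

```text
time: 23.2
tool_pos: [0.4712, 0.1155, 0.0711]
contact_force: [2.0, 11.7, 0.8]
gripper_width: 0.252
```

```bash
python3 -m crank '[{"angular":[0,0,0],"delta_pos":[-0.02,0,0],"gripper":0},{"angular":[0,0,0],"delta_pos":[-0.02,0,0],"gripper":0},{"angular":[0,0,0],"delta_pos":[0,0,0],"gripper":0}]' | grep -v rot
```

```text
time: 23.58
tool_pos: [0.4712, 0.1149, 0.0713]
contact_force: [1.9, 14.3, 1.7]
gripper_width: 0.252
```

```bash
python3 -m crank '[{"angular":[0,0,0],"delta_pos":[-0.005,0,0],"gripper":0},{"angular":[0,0,0],"delta_pos":[0,0,0],"gripper":0},{"angular":[0,0,0],"delta_pos":[0,0,0],"gripper":0},{"angular":[0,0,0],"delta_pos":[0,0,0],"gripper":0},{"angular":[0,0,0],"delta_pos":[0,0,0],"gripper":0},{"angular":[0,0,0],"delta_pos":[0,0,0],"gripper":0}]' | grep -v rot
python3 - <<'E'
from h import *
for n in("top","scene"): cv2.imwrite(f"pics/raw6_{n}.png",grab_frame(n)[:,:,::-1])
a=cv2.imread("pics/raw6_top.png")[180:235,170:280]; b=cv2.imread("pics/raw6_scene.png")[145:205,220:320]
cv2.imwrite("pics/p6.png",np.vstack([cv2.resize(a,(600,300),interpolation=2),cv2.resize(b,(600,300),interpolation=2)]))
E
```

```text
time: 24.32
tool_pos: [0.4712, 0.1149, 0.0713]
contact_force: [2.1, 15.2, 1.8]
gripper_width: 0.249
```

View pics/p6.png

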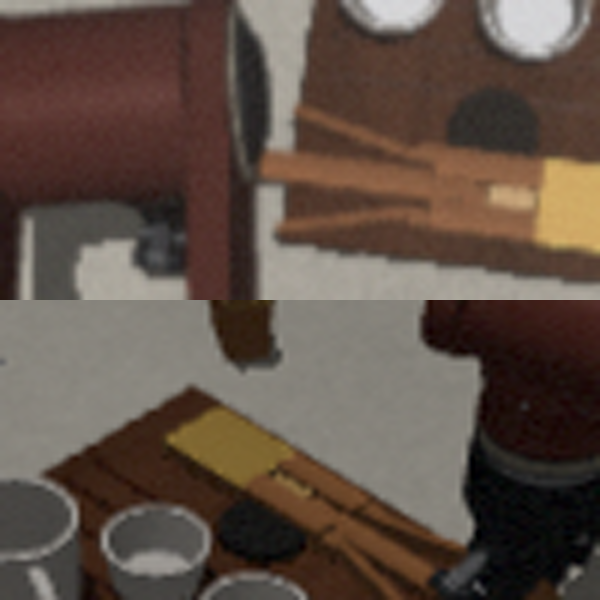

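The slat's rear end shows through the slot at (488,195), x≈110 mm, within the home range. It was held at about 15 N. Retracting straight back.

```bash
python3 -m crank '[{"angular":[0,0,0],"delta_pos":[0.15,0,0],"gripper":0},{"angular":[0,0,0],"delta_pos":[0.3,0,0],"gripper":0},{"angular":[0,0,0],"delta_pos":[0.5,0,0],"gripper":0},{"angular":[0,0,0],"delta_pos":[0.6,0,0],"gripper":0},{"angular":[0,0,0],"delta_pos":[0.6,0,0],"gripper":0},{"angular":[0,0,0],"delta_pos":[0.6,0,0],"gripper":0},{"angular":[0,0,0],"delta_pos":[0.6,0,0],"gripper":0},{"angular":[0,0,0],"delta_pos":[0.6,0,0],"gripper":0},{"angular":[0,0,0],"delta_pos":[0.6,0,0],"gripper":0},{"angular":[0,0,0],"delta_pos":[0.3,0,0],"gripper":0},{"angular":[0,0,0],"delta_pos":[0,0,0],"gripper":0}]' | grep -v rot
python3 goto.py 0.475 -0.3615 0.03 -5
python3 - <<'E'
from h import *
for n in("top","scene"): cv2.imwrite(f"pics/raw7_{n}.png",grab_frame(n)[:,:,::-1])
a=cv2.imread("pics/raw7_top.png")[180:235,170:280]; b=cv2.imread("pics/raw7_scene.png")[145:205,220:320]
cv2.imwrite("pics/p7.png",np.vstack([cv2.resize(a,(600,300),interpolation=2),cv2.resize(b,(600,300),interpolation=2)]))
E
```

```text
time: 25.8
tool_pos: [0.491, 0.2569, 0.0704]
contact_force: [0.3, -0.2, -1.0]
gripper_width: 0.248
t 25.8 pos [0.491 0.257 0.07 ] yaw -98.06914693619717 tilt 0.015978678099413772 F [ 0.286 -0.151 -1.007] g 0.24835246141207326 j [ 0.348  0.065  1.915 -0.     1.161  0.489]
turn units [ -0.003   0.002 -18.614] shift before turn [-20.485   2.365   1.351] shift after turn [ -1.265 -20.583   1.345]
```

View pics/p7.png

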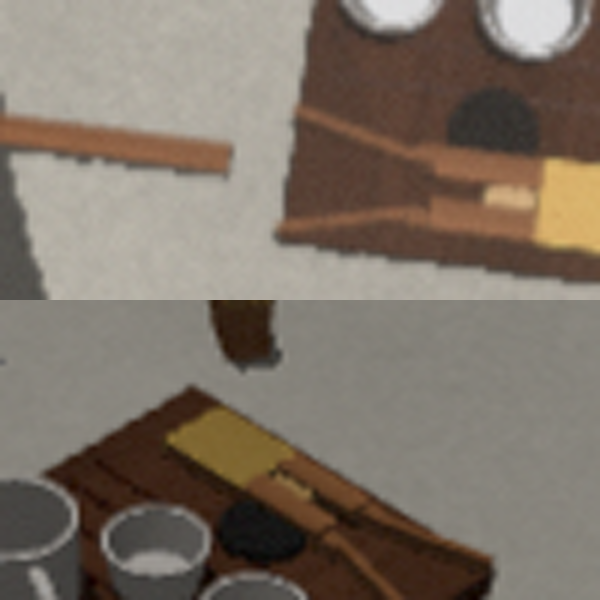

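The slat stays home, with its rear end at (483,195) in the top view. Lifting and returning to the mat.

```bash
python3 -m crank '[{"angular":[0,0,0],"delta_pos":[0,0,-0.6],"gripper":0},{"angular":[0,0,0],"delta_pos":[0,0,-1],"gripper":0},{"angular":[0,0,0],"delta_pos":[0,0,-1],"gripper":0},{"angular":[0,0,0],"delta_pos":[0,0,-1],"gripper":0},{"angular":[0,0,0],"delta_pos":[-0.4,0,-0.5],"gripper":0},{"angular":[0,0,0],"delta_pos":[-0.8,0.15,0],"gripper":0},{"angular":[0,0,0],"delta_pos":[-1,0.15,0],"gripper":0},{"angular":[0,0,0],"delta_pos":[-1,0.15,0],"gripper":0},{"angular":[0,0,0],"delta_pos":[-1,0.15,0],"gripper":0},{"angular":[0,0,0],"delta_pos":[-1,0.15,0],"gripper":0},{"angular":[0,0,-0.6],"delta_pos":[-1,0.15,0],"gripper":0},{"angular":[0,0,-1],"delta_pos":[-1,0.15,0],"gripper":0}]' | grep -v rot
python3 goto.py 0.472 -0.354 0.18 -3
```

```text
time: 27.4
tool_pos: [0.4924, 0.0365, 0.1933]
contact_force: [0.5, -0.1, -1.0]
gripper_width: 0.248
t 27.4 pos [0.492 0.036 0.193] yaw -90.00404982732856 tilt 0.03950356955219461 F [ 0.48  -0.061 -1.005] g 0.24837489840689203 j [-0.077 -0.228  1.969 -0.     1.401 -0.077]
turn units [ -0.008  -0.003 -17.401] shift before turn [-13.016  -0.679   0.446] shift after turn [ -0.002 -13.034   0.442]
```

```bash
python3 -m crank '[{"angular":[0,0,-1],"delta_pos":[-0.75,0,0],"gripper":0},{"angular":[0,0,-1],"delta_pos":[-0.75,-0.07,0],"gripper":0},{"angular":[0,0,-1],"delta_pos":[-0.74,-0.13,0],"gripper":0},{"angular":[0,0,-1],"delta_pos":[-0.72,-0.19,0],"gripper":0},{"angular":[0,0,-1],"delta_pos":[-0.7,-0.26,0],"gripper":0},{"angular":[0,0,-1],"delta_pos":[-0.68,-0.32,0],"gripper":0},{"angular":[0,0,-1],"delta_pos":[-0.65,-0.38,0],"gripper":0},{"angular":[0,0,-1],"delta_pos":[-0.61,-0.43,0],"gripper":0},{"angular":[0,0,-1],"delta_pos":[-0.57,-0.48,0],"gripper":0},{"angular":[0,0,-1],"delta_pos":[-0.53,-0.53,0],"gripper":0},{"angular":[0,0,-1],"delta_pos":[-0.48,-0.57,0],"gripper":0},{"angular":[0,0,-1],"delta_pos":[-0.43,-0.61,0],"gripper":0}]' | grep -v rot
python3 goto.py 0.472 -0.354 0.18 -3
```

```text
time: 28.9
tool_pos: [0.4911, -0.2324, 0.1932]
contact_force: [-0.6, -0.2, -1.4]
gripper_width: 0.25
t 28.9 pos [ 0.491 -0.232  0.193] yaw -30.006026515819947 tilt 0.058881560234878595 F [-0.598 -0.216 -1.383] g 0.24970809605479127 j [-0.579 -0.102  1.858 -0.     1.386 -1.626]
turn units [-0.001 -0.012 -5.401] shift before turn [-1.475 -3.829  0.441] shift after turn [ 0.425 -4.081  0.441]
```

```bash
python3 -m crank '[{"angular":[0,0,-1],"delta_pos":[-0.3,-0.6,0],"gripper":0},{"angular":[0,0,-1],"delta_pos":[-0.2,-0.6,0],"gripper":0},{"angular":[0,0,-1],"delta_pos":[-0.15,-0.6,0.4],"gripper":0},{"angular":[0,0,-1],"delta_pos":[0,-0.7,0.8],"gripper":0},{"angular":[0,0,-1],"delta_pos":[0,-0.7,0.8],"gripper":0},{"angular":[0,0,-0.4],"delta_pos":[0,-0.6,0.8],"gripper":0},{"angular":[0,0,0],"delta_pos":[0,0,0.4],"gripper":0},{"angular":[0,0,0],"delta_pos":[0,0,0],"gripper":0}]' | grep -v rot
python3 goto.py 0.472 -0.354 0.0276 -3
```

```text
time: 29.9
tool_pos: [0.4751, -0.3467, 0.0964]
contact_force: [0.0, 1.0, -0.8]
gripper_width: 0.251
t 29.9 pos [ 0.475 -0.347  0.096] yaw -3.1685196555408766 tilt 0.165403184007506 F [ 0.006  0.981 -0.836] g 0.25086786529663646 j [-0.757  0.109  1.819  0.     1.216 -2.273]
turn units [ 0.023 -0.024 -0.034] shift before turn [ 0.084 -0.255  2.292] shift after turn [ 0.09  -0.25   2.292]
```

```bash
python3 -m crank '[{"angular":[0,0,0],"delta_pos":[0.09,-0.25,0.5],"gripper":0},{"angular":[0,0,0],"delta_pos":[0,0,0.6],"gripper":0},{"angular":[0,0,0],"delta_pos":[0,0,0.6],"gripper":0},{"angular":[0,0,0],"delta_pos":[0,0,0.4],"gripper":0},{"angular":[0,0,0],"delta_pos":[0,0,0.15],"gripper":0},{"angular":[0,0,0],"delta_pos":[0,0,0],"gripper":0}]' | grep -v rot
python3 goto.py 0.472 -0.354 0.0258 -3
python3 - <<'E'
from h import *
for n in("top","scene"): cv2.imwrite(f"pics/raw8_{n}.png",grab_frame(n)[:,:,::-1])
a=cv2.imread("pics/raw8_top.png")[130:250,310:430]; b=cv2.imread("pics/raw8_scene.png")[100:220,130:250]
cv2.imwrite("pics/p8.png",cv2.resize(np.hstack([a,b]),(800,400),interpolation=2))
E
```

```text
time: 30.65
tool_pos: [0.473, -0.3548, 0.0296]
contact_force: [-0.6, -0.2, -0.8]
gripper_width: 0.249
t 30.65 pos [ 0.473 -0.355  0.03 ] yaw -3.1135561635519196 tilt 0.02717209517437074 F [-0.617 -0.201 -0.812] g 0.24916167103594739 j [-0.769  0.207  1.838 -0.     1.098 -2.286]
turn units [ 0.004 -0.004 -0.023] shift before turn [0.034 0.023 0.126] shift after turn [0.034 0.023 0.126]
```

View pics/p8.png

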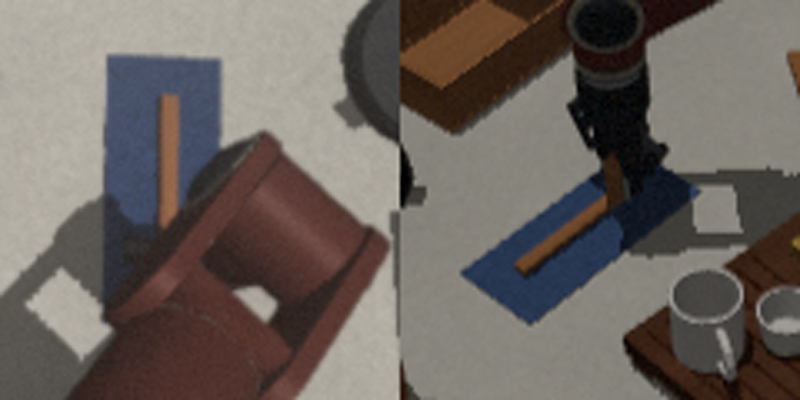

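The stick is over the mat: the tip is at (170,95) in the top view, well within the mat's edges. Lowering the last 3 to 4 mm.

```bash
python3 -m crank '[{"angular":[0,0,0],"delta_pos":[0,0,0.06],"gripper":0},{"angular":[0,0,0],"delta_pos":[0,0,0.04],"gripper":0},{"angular":[0,0,0],"delta_pos":[0,0,0.02],"gripper":0},{"angular":[0,0,0],"delta_pos":[0,0,0],"gripper":0}]' | grep -v rot
```

```text
time: 31.25
tool_pos: [0.473, -0.3548, 0.0263]
contact_force: [-0.4, 0.3, -1.2]
gripper_width: 0.25
```

```bash
python3 -m crank '[{"angular":[0,0,0],"delta_pos":[0,0,0.02],"gripper":0},{"angular":[0,0,0],"delta_pos":[0,0,0],"gripper":0}]' | grep -v rot
```

```text
time: 31.5
tool_pos: [0.473, -0.3549, 0.0257]
contact_force: [-0.4, -0.7, 0.3]
gripper_width: 0.25
```

```bash
python3 -m crank '[{"angular":[0,0,0],"delta_pos":[0,0,0.01],"gripper":0},{"angular":[0,0,0],"delta_pos":[0,0,0],"gripper":0.6},{"angular":[0,0,0],"delta_pos":[0,0,0],"gripper":1},{"angular":[0,0,0],"delta_pos":[0,0,0],"gripper":1},{"angular":[0,0,0],"delta_pos":[0,0,0],"gripper":1},{"angular":[0,0,0],"delta_pos":[0,0,0],"gripper":1},{"angular":[0,0,0],"delta_pos":[0,0,0],"gripper":1},{"angular":[0,0,0],"delta_pos":[0,0,0],"gripper":1}]' | grep -v rot
```

```text
time: 32.5
tool_pos: [0.473, -0.3548, 0.0254]
contact_force: [-0.5, 0.2, 0.2]
gripper_width: 1.006
```

```bash
python3 -m crank '[{"angular":[0,0,0],"delta_pos":[0,0,-0.3],"gripper":1},{"angular":[0,0,0],"delta_pos":[0,0,-0.6],"gripper":1},{"angular":[0,0,0],"delta_pos":[0,0,-0.8],"gripper":1},{"angular":[0,0,0],"delta_pos":[0,0,-1],"gripper":1},{"angular":[0,0,0],"delta_pos":[0,0,-1],"gripper":1},{"angular":[0,0,0],"delta_pos":[0.6,0,-1],"gripper":1},{"angular":[0,0,0],"delta_pos":[1,0,-0.5],"gripper":1},{"angular":[0,0,0],"delta_pos":[1,0,0],"gripper":1},{"angular":[0,0,0],"delta_pos":[0,1,0],"gripper":1},{"angular":[0,0,0],"delta_pos":[0,1,0],"gripper":1},{"angular":[0,0,0],"delta_pos":[0,1,0],"gripper":1},{"angular":[0,0,0],"delta_pos":[0,0.6,0],"gripper":1}]' | grep -v rot
python3 - <<'E'
from h import *
for n in("top","scene"): cv2.imwrite(f"pics/raw9_{n}.png",grab_frame(n)[:,:,::-1])
a=cv2.imread("pics/raw9_top.png")[130:250,210:390]; b=cv2.imread("pics/raw9_scene.png")[130:250,140:320]
cv2.imwrite("pics/p9.png",cv2.resize(np.vstack([a,b]),(450,600),interpolation=2))
E
```

```text
time: 34.0
tool_pos: [0.4013, -0.2419, 0.1828]
contact_force: [-0.3, 0.0, 0.5]
gripper_width: 1.0
```

View pics/p9.png

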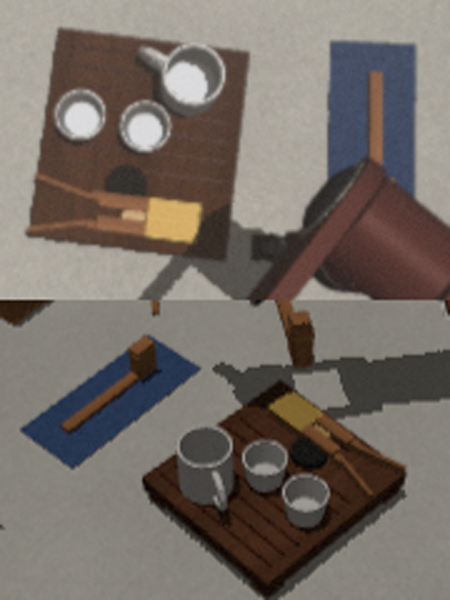

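The stick lies flat on the mat with its handle up, with all four mat corners visible around it in the scene view. The slat's rear end is at (121,215), x≈108 mm, and the cups haven't moved. Handing in.

```bash
python3 -c "
from plant import *
print(job_done(), state()['time'])"
```

```text
the job is handed in; nothing more can be done
the job is handed in; nothing more can be done
```

The slat is fed home against the rubber stop, the stick is back on its blue mat, and the job was handed in at about 34 s; no verdict was reported.

- **Stick:** I used the middle-sized stick, the one lying on the mat. I gripped it by the handle and lined it up with the slot, correcting the tip by about 3 mm from the top view.
- **Feeding:** The sprung shoe braked the slat with about 4.5 to 5.5 N. The force began to climb at a tip position of about x = 109 mm. I pressed to about 15 N and held it for roughly 0.7 s. No reading went above 15.5 N, but readings come only at the end of each move, so a brief peak between them would not show.
- **Slat:** After I drew the stick back, the slat's rear end showed through the slot at about x = 108 mm, within the 95 to 117 mm home range. It had sprung back about 1 to 2 mm.
- **Stick on the mat:** In the scene view it lies flat, handle up and wholly on the mat. The arm hid the handle in the last top view, so that check rests on the scene view only.
- **Crockery and caddy:** The cups and pitcher look unmoved. I kept clear of the tea caddy but did not check it in the last pictures.
- **Disagreement:** The two cameras' position fits differed by about 3 to 9 mm. I relied on the top view and on what the arm felt.

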